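# Pack the hydraulic ram kit tray

### The arm

A 7-joint arm with a two-finger parallel gripper is mounted at the origin on the work surface. World frame = base frame: x ahead of the robot, y to its left, z up, the work surface at z = 0. Lengths are in m, angles in rad, forces in N, time in s.
With the tool pointing down it reaches from about 0.4 to 0.9 m from the base axis. Payload 5.6 kg.
Tool frame: the origin (TCP) lies midway between the tips of the shut fingers; the grasp point (between the pads) lies 19 mm behind it; z points along the fingers, y is the line along which they close (so a half turn about z gives the same grasp; the last joint's range is limited). The gripper opens to 92 mm and grips with 3 to 60 N. Pads are 20 mm wide; open, the fingers measure 128 mm over their backs; the gripper's body (75 mm by 189 mm) begins 69 mm behind the grasp point.
Start: joints at [-1.24, 0.468, -0.012, 1.603, 0.006, 1.071, -0.056], TCP at [0.237, 0.605, 0.215] pointing down, gripper open.
Joint ranges: [-2.53, 2.53], [-0.31, 2.02], [-1.57, 1.55], [0.28, 2.44], [-1.29, 4.43], [0.15, 1.84], [-2.92, 2.92]. Speed limits (rad/s): [2.57, 2.57, 3.14, 3.14, 3.14, 3.14, 3.14].

### API

Orientations are given as a 3x3 rotation matrix whose columns are the frame's x, y, z axes.
In Python, from cell import * gives the robot as it stands. The module is installed in compiled form; this text tells all that it offers.
- The arm moves only by the tool carry_out, never from a script. Its argument "steps" is text: rows parted by semicolons, each of 4 numbers parted by spaces: the shift along the tool's x, y, z in m, then the turn about the tool's z in rad. A call has 1 to 12 rows; each row is the pose to reach, as a shift and turn from the pose commanded when the call began, along the tool's axes at that moment; what a row does not reach only later rows make up. A row lasts 1/8 s, in which the tool goes at most 62.5 mm and 10.7 degrees, less where a joint would pass 70% of its speed; a pose out of reach is approached as far as the arm can. A call with a gripper value outside its range is refused whole. "fingers" is the finger opening in m, from 0 to 0.0919, set as the call begins (left out, the last holds). The fingers move at their own pace and stop on an object; "newtons" is the grip in N (left out, the last holds). Time passes only in rows, so rows that repeat a pose let the fingers close. It gives the time, the measured TCP pose, the force, the opening and the grip force at its end, in the units of the state.
- read_state(): the state, without advancing time (a new reading comes with each control period).
- camera(name): name is "side" or "top" or "wrist"; returns the picture (420x560x3 uint8, red, green, blue); there is no depth.
- calibration(name): a dict with "K" (3x3 intrinsics, pixels), "R" (3x3) and "t" (3): a world point X has camera coordinates R X + t. Camera axes: x right, y down, z forward; pixel columns grow to the right and rows downward; lengths in m; the calibration is good to about 2 mm. A picture is of the moment at which its call begins: read the wrist's pose just before it. calibration takes no time and is no camera call; for the wrist camera it gives the pose at the moment of the call.
- finish_job(): hands the job in; it is judged then, once.
Trained networks look in the newest picture that a camera, given by its name, has taken for a name from the list of things; names that differ only in an ending like _2 or _b are one class to them, and where a whole thing is asked for, a point or a joint stands for the part that bears it (a point fixed in the world has none). Each returns a list of dicts, best first, with "confidence" (0 to 1); they miss things now and then, are a little off and sometimes report something else, mostly with a low value. They report only what shows in the picture. A call takes as long as a camera call. They do not tell look-alikes from the thing itself.
- recognise(label, camera): "box" ([left, top, width, height] in pixels, round what is visible of it).
- silhouettes(label, camera): "pixels" (420x560 bool, what is visible of it) and "box" ([left, top, width, height] in pixels, round what is visible of it).
The state is a dict: "t": time; "joint_pos": joint angles; "dq": joint speeds; "effort": joint torques, N m; "ee_pos": TCP position; "tool_rot": TCP orientation; "force": force on the tool from outside, world axes, zero at the start; "wrist_torque": the same for the moment, N m; "gripper_width": finger opening in m; "finger_force": force on a finger pad.
Only numpy, scipy, OpenCV 4.12 (cv2) and the standard library are available. Lean on these libraries where they do the work, as an engineer would, in place of code of your own. Each camera call takes 0.05 s, during which the arm holds its last target. There are 200 camera calls.

### The job

Pack the ram kit in the grey tray. First push the telescoping ram in the tray fully home: the inner tube, then the middle tube. Then set the flanged base upright in the round ring, the V saddle V-up in the rectangular frame, lined up with it, and the bored sleeve upright over the peg. Set them down rather than dropping them, and leave the solid plug and the flat-topped block where they stand.

Things in the scene. Friction and masses are not known exactly. Their poses are not given: they have to be found in the camera images.
- base: Flanged base, plain steel, standing upright on the 3 mm rubber mat (which is on the work surface): a round flange 60 mm across and 12 mm thick with a round neck 30 mm across on it, 48 mm high in all. About 0.4 kg. Origin: centre of its underside; z up.
- saddle: V saddle, aluminium block 64 mm long (its x) by 40 mm wide (its y), 48 mm high, with a wide V cut in its top, the bottom of the V about 26 mm above the underside and running along y. Stands on the mat V-up; grip across the 40 mm. About 0.32 kg. Origin: centre of its underside; z up.
- sleeve: Bored sleeve, plain steel tube 42 mm across, 48 mm high, with an open bore 32 mm across right through, standing upright on the mat. About 0.23 kg. Origin: centre of its underside; z up.
- plug: Look-alike, to be left: solid steel cylinder, 42 mm across, 48 mm high, no bore, standing on the mat. Origin: centre of its underside.
- block: Look-alike, to be left: plain aluminium block 64 x 40 x 48 mm high, flat top without a V, standing on the mat. Origin: centre of its underside; x along the 64 mm.
- ring_nest: Place for the flanged base: low round steel ring fixed to the tray floor, 80 mm inside, 88 mm outside, 10 mm high. The tray (286 mm square, rim 15 mm above the work surface) has its floor 6 mm above the work surface, and the base stands on that floor. Origin: centre of the ring at the tray floor; z up.
- frame_nest: Place for the V saddle: low rectangular steel frame fixed to the tray floor, inside 84 mm (its x) by 58 mm (its y), outside 92 by 66 mm, 10 mm high, open to the tray floor. The saddle's 64 mm length lies along the frame's 84 mm, either way round. Origin: centre of the frame at the tray floor; z up.
- peg_nest: Place for the sleeve: a steel peg 12 mm across standing 28 mm above a disc 68 mm across and 3 mm thick, fixed to the tray floor. The sleeve goes over the peg and stands on the disc. Origin: centre of the disc's underside at the tray floor; z up.
- ram_cap_top (a point): Centre of the top of the steel cap (32 mm across, 10 mm thick) on the inner tube of the upright ram (yellow body 52 mm across, fixed in the tray). Starts 140 to 172 mm above the work surface. Push it straight down: friction about 5 N, stays where left; home, its top is 10 mm above the middle collar's top. Pushing on drives the middle tube. Both home: 74 mm above the work surface.
- ram_middle_top (a point): Centre of the top of the collar (44 mm across, 8 mm thick) of the ram's middle tube (36 mm across), below the cap on the same axis. Starts 36 to 48 mm above home; friction about 14 N, no spring back. Fully home the collar rests on the yellow body, its top 64 mm above the work surface.
There are look-alikes about, which are no part of the job. Leave any green or purple look-alike of the sleeve alone.

How it is judged:
On the way, in this order (a step that is already met when the one before it is completed fails the run):
1. inner tube fully home in the middle tube (within 5 mm), the middle tube still out by more than 15 mm (distance between ram_cap_top and ram_middle_top below 0.015 m and height (world z) of ram_middle_top above 0.079 m), for 0.05 s.
2. middle tube fully home as well (both within 5 mm) (height (world z) of ram_cap_top below 0.079 m and height (world z) of ram_middle_top below 0.069 m), for 0.1 s.
3. base, saddle and sleeve each stand in their own nest (horizontal distance between base and ring_nest below 0.014 m and z of base in the frame of ring_nest between -0.005 and 0.005 m and angle between each of base, saddle, sleeve, plug, block's own z axis and vertical below 0.1 rad and horizontal distance between saddle and frame_nest below 0.014 m and z of saddle in the frame of frame_nest between -0.005 and 0.005 m and horizontal distance between sleeve and peg_nest below 0.014 m and z of sleeve in the frame of peg_nest between -0.002 and 0.008 m), for 0.2 s.
At the end, for the whole second after the job is handed in: Ram tubes within 5 mm of home; base, saddle and sleeve released, at rest, upright (0.1 rad) on the floor of their nests (5 mm), within 14 mm of ring, frame and peg centres, saddle within 0.3 rad of the frame; plug and block upright within 25 mm of their starts (all of step 2 and all of step 3 and linear speed of each of base, saddle, sleeve below 0.02 m/s and contact force between each of base, saddle, sleeve and the fingers below 0.05 N and angle between the x axis of saddle and the x axis of frame_nest, either way round below 0.3 rad and distance of each of plug, block from where it was at the start of the episode below 0.025 m); the robot touches nothing.
It fails at once if the base is dropped into its nest (falls faster than 0.8 m/s over it) (horizontal distance between base and ring_nest below 0.03 m and linear speed of base above 0.8 m/s).
It fails at once if the saddle is dropped into its nest (falls faster than 0.8 m/s over it) (horizontal distance between saddle and frame_nest below 0.03 m and linear speed of saddle above 0.8 m/s).
It fails at once if the sleeve is dropped into its nest (falls faster than 0.8 m/s over it) (horizontal distance between sleeve and peg_nest below 0.03 m and linear speed of sleeve above 0.8 m/s).
It fails at once if the plug is moved more than 25 mm from where it stood (distance of plug from where it was at the start of the episode above 0.025 m).
It fails at once if the block is moved more than 25 mm from where it stood (distance of block from where it was at the start of the episode above 0.025 m).
It also fails if it takes over 120 s, if anything falls off the work surface, if the arm or the gripper's body presses on something with over 40 N, if the wrist force passes 120 N, or if a joint passes its speed limit or range.

## Working session

There is one attempt and no reset: what is moved stays moved. The work goes in short steps, Python scripts to look and compute and a tool call to move; the robot and the scene stay as the last step left them, time stands still between calls to the robot, and variables do not carry over. Pictures are saved under pics/ and viewed, at most 14 in all, crops included, and the job is handed in when it is done.

Besides the shell and the picture viewer there is one more tool, called after "Emit:" by a JSON object that holds its "op" and its "data". carry_out: Moves the arm, as the interface text tells. Its arguments: {"type":"object","properties":{"steps":{"type":"string"},"fingers":{"type":"number"},"newtons":{"type":"number"}},"required":["steps"]}

```bash
mkdir -p pics
python3 - <<'E'
from cell import *
import cv2,numpy as np
s=read_state();print(s['t'],s['ee_pos'],s['tool_rot'],s['gripper_width'])
for n in ['top','side']:
    im=camera(n);cv2.imwrite(f'pics/{n}0.png',im[:,:,::-1])
    c=calibration(n);print(n,c['K'],c['R'],c['t'])
    for l in ['base','saddle','sleeve','plug','block','ring_nest','frame_nest','peg_nest','ram_cap_top','ram_middle_top']:
        for r in recognise(l,n):print(l,[int(v) for v in r['box']],round(r['confidence'],2))
E
```

```text
0.0 [0.23719155 0.60455616 0.21363006] [[-9.30932837e-01  3.65190038e-01 -5.37246023e-04]
 [ 3.65190416e-01  9.30931334e-01 -1.67641630e-03]
 [-1.12071378e-04 -1.75682809e-03 -9.99998450e-01]] 0.09204652365908068
top [[384.77043582   0.         282.07064316]
 [  0.         384.77043582 214.6478454 ]
 [  0.           0.           1.        ]] [[-0.02472491 -0.99956373  0.01615667]
 [-0.99205974  0.02253933 -0.12373139]
 [ 0.12331325 -0.01908763 -0.99218421]] [-0.05566902  0.47013208  1.09933797]
base [349, 155, 23, 17] 0.7
saddle [322, 185, 18, 19] 0.89
saddle [198, 161, 23, 20] 0.23
sleeve [356, 211, 13, 14] 0.58
sleeve [159, 208, 31, 26] 0.58
sleeve [375, 256, 15, 14] 0.48
sleeve [198, 161, 22, 20] 0.48
sleeve [401, 209, 23, 18] 0.47
plug [295, 210, 14, 15] 0.57
block [289, 152, 21, 21] 0.79
ring_nest [164, 213, 12, 21] 0.55
frame_nest [201, 194, 9, 11] 0.53
peg_nest [197, 160, 24, 23] 0.63
ram_cap_top [147, 165, 19, 9] 0.67
ram_middle_top [147, 158, 22, 23] 0.75
side [[536.87560157   0.         283.28313241]
 [  0.         536.87560157 205.06683086]
 [  0.           0.           1.        ]] [[ 0.94535742 -0.32534658 -0.02118834]
 [-0.2090268  -0.55492815 -0.80520963]
 [ 0.2502142   0.76563983 -0.5926116 ]] [-0.48653831  0.1243017   1.19267862]
base [367, 262, 26, 31] 0.57
base [220, 152, 30, 19] 0.21
saddle [303, 243, 35, 31] 0.69
sleeve [293, 280, 23, 28] 0.79
sleeve [320, 331, 24, 38] 0.72
sleeve [232, 312, 26, 40] 0.61
sleeve [306, 242, 33, 31] 0.23
plug [268, 223, 21, 28] 0.74
block [328, 202, 28, 37] 0.78
block [238, 172, 40, 25] 0.38
ring_nest [224, 151, 29, 23] 0.72
frame_nest [237, 168, 42, 29] 0.69
peg_nest [284, 158, 27, 21] 0.73
ram_cap_top [268, 102, 11, 21] 0.56
ram_middle_top [265, 102, 17, 36] 0.84
```

Run:
```python
import cv2
a=cv2.imread('pics/top0.png');b=cv2.imread('pics/side0.png')
cv2.imwrite('pics/a.png',cv2.resize(a[120:310,120:440],(800,475),interpolation=cv2.INTER_CUBIC))
cv2.imwrite('pics/b.png',cv2.resize(b[80:380,180:440],(520,600),interpolation=cv2.INTER_CUBIC))
```

```text
(no output)
```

View pics/a.png

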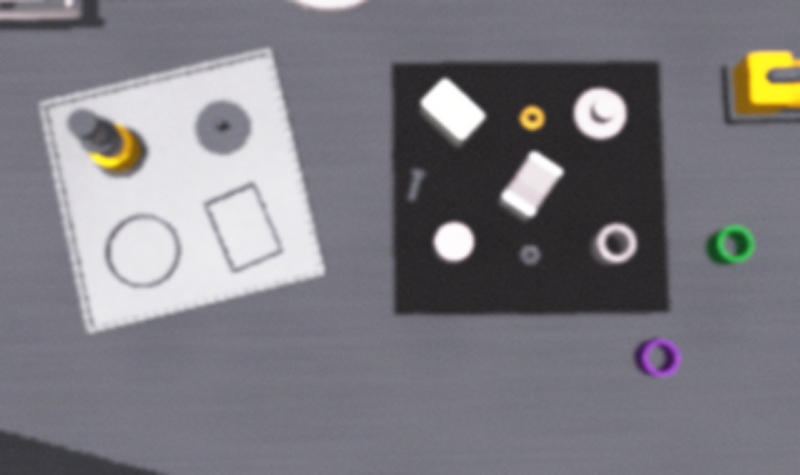

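View pics/b.png

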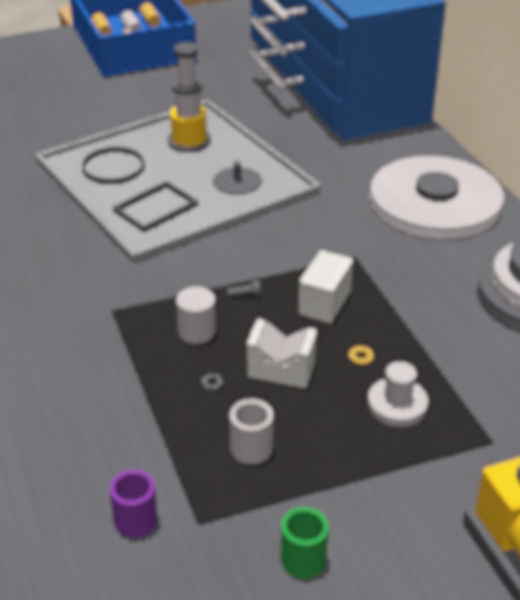

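The top crop, at scale 2.5 and offset (120,120), shows these candidates:
- **Sleeve:** the steel bored tube at crop (616,243). Its look-alikes are the green one (733,243), the purple one (659,357) and the solid plug (454,241).
- **Saddle:** the V block at (532,184). Its look-alike is the flat block at (453,110).
- **Base:** at (600,113).

In the tray, the ring is at (143,250), the frame at (244,227), the peg at (222,127) and the ram cap at (87,123). The side crop confirms the V, the bore and the solid plug top.

```bash
cat > h.py <<'E'
from cell import *
import cv2,numpy as np
def tri(obs):
    A=[];b=[]
    for c,(u,v) in obs:
        K,R,t=map(np.array,(c['K'],c['R'],c['t']))
        d=R.T@np.linalg.inv(K)@[u,v,1];d/=np.linalg.norm(d);C=-R.T@t
        P=np.eye(3)-np.outer(d,d);A.append(P);b.append(P@C)
    X=np.linalg.lstsq(np.vstack(A),np.hstack(b),rcond=None)[0]
    return X,[np.round(proj(c,X)-p,1) for c,p in obs]
def proj(c,X):
    q=c['K']@(c['R']@np.array(X)+c['t']);return q[:2]/q[2]
def onz(c,p,z):
    R=np.array(c['R']);d=R.T@np.linalg.inv(c['K'])@[p[0],p[1],1];C=-R.T@c['t'];return C+d*(z-C[2])/d[2]
def rel(target,yaw=None):
    s=read_state();R=s['tool_rot'];d=R.T@(np.array(target)-s['ee_pos'])
    return np.round(d,4)
def show(im,name,x0=0,y0=0,x1=560,y1=420,k=1):
    c=im[y0:y1,x0:x1,::-1];cv2.imwrite(f'pics/{name}.png',cv2.resize(c,None,fx=k,fy=k,interpolation=cv2.INTER_CUBIC))
E
python3 - <<'E'
from h import *
T=calibration('top');S=calibration('side')
P=dict(sleeve_top=((616,243),(251,414)),base_top=((603,104),(401,372)),saddle_top=((532,184),(285,330)),plug_top=((454,241),(196,299)),block_top=((453,108),(330,272)),
ring=((143,250),(113,165)),frame=((244,227),(156,206)),disc=((222,127),(238,181)),cap=((85,122),(186,49)),collar=((104,138),(187,89)))
for n,(a,b) in P.items():
    a=np.array(a)/2.5+120;b=np.array(b)/2+[180,80]
    X,e=tri([(T,a),(S,b)]);print(n,np.round(X,3),e)
W=calibration('wrist');print(W['K'][0]);s=read_state();print('cam in tool',np.round(s['tool_rot'].T@(-W['R'].T@W['t']-s['ee_pos']),3),np.round(W['R']@s['tool_rot'],2))
# saddle axis/frame corners
for n,p in dict(s1=(505,202),s2=(560,165),f1=(207,204),f2=(254,184),f3=(281,250),f4=(235,271)).items():print(n,onz(T,np.array(p)/2.5+120,.051 if n[0]=='s' else .016)[:2])
for p in [(85,122)]:print(onz(T,np.array(p)/2.5+120,.155))
E
```

```text
sleeve_top [ 0.454 -0.309  0.053] [array([ 0.1, -0.3]), array([-0.5,  0.1])]
base_top [ 0.619 -0.303  0.05 ] [array([ 0.1, -0.2]), array([-0.3,  0.1])]
saddle_top [ 0.526 -0.215  0.061] [array([ 0.2, -1.1]), array([-1.5,  0.4])]
plug_top [ 0.46  -0.123  0.052] [array([ 0.1, -0.3]), array([-0.4,  0.1])]
block_top [ 0.619 -0.127  0.05 ] [array([ 0.1, -0.6]), array([-0.8,  0.2])]
ring [0.462 0.244 0.013] [array([-0.,  0.]), array([ 0., -0.])]
frame [0.487 0.124 0.014] [array([ 0. , -0.2]), array([-0.2,  0. ])]
disc [0.611 0.151 0.008] [array([ 0.1, -0.3]), array([-0.3,  0.1])]
cap [0.582 0.269 0.156] [array([-0. ,  0.1]), array([ 0.1, -0. ])]
collar [0.579 0.266 0.097] [array([ 0. , -0.3]), array([-0.3,  0.1])]
[291.07655346   0.         279.53616794]
cam in tool [ 0.081  0.001 -0.17 ] [[ 0.    1.    0.  ]
 [-0.96  0.   -0.28]
 [-0.28 -0.    0.96]]
s1 [ 0.50380242 -0.18302303]
s2 [ 0.54599784 -0.24885018]
f1 [0.51480222 0.16756951]
f2 [0.53771831 0.11170644]
f3 [0.45776132 0.08026161]
f4 [0.43408753 0.13460878]
[0.58226151 0.26946887 0.155     ]
```

Run:
```python
from h import *
print(rel([.581,.268,.215]))
```

```text
[-4.430e-01 -1.883e-01 -4.000e-04]
```

Emit:
{"op": "carry_out", "data": {"steps": "-0.02 -0.008 0 0;-0.06 -0.026 0 0;-0.11 -0.047 0 0;-0.16 -0.068 0 0;-0.21 -0.089 0 0;-0.26 -0.11 0 0;-0.31 -0.132 0 0;-0.36 -0.153 0 0;-0.40 -0.17 0 0;-0.43 -0.183 0 0;-0.443 -0.188 0 0;-0.443 -0.188 0 0", "fingers": 0, "newtons": 20}}

```text
t: 2.6
ee_pos: [0.5814, 0.2672, 0.2145]
tool_rot: [[-0.93, 0.367, -0.0], [0.367, 0.93, -0.0], [0.0, -0.0, -1.0]]
force: [-0.3, 0.1, 0.3]
gripper_width: 0.0002
finger_force: 0.0
```

Run:
```python
from h import *
c=calibration('wrist');im=camera('wrist');show(im,'w1',k=1.2)
print(read_state()['ee_pos'],read_state()['force'],read_state()['t'])
for n,X in dict(cap=(.582,.269,.156),ring=(.462,.244,.016),frame=(.487,.124,.016),disc=(.611,.151,.009)).items():print(n,proj(c,X)*1.2)
```

```text
[0.58052408 0.26863522 0.21449759] [-0.17809544  0.76663359 -0.03463581] 2.65
cap [337.00257545 268.77898606]
ring [269.11538361 124.70097639]
frame [174.87383377 192.5749857 ]
disc [250.4658786  283.81732803]
```

View pics/w1.png

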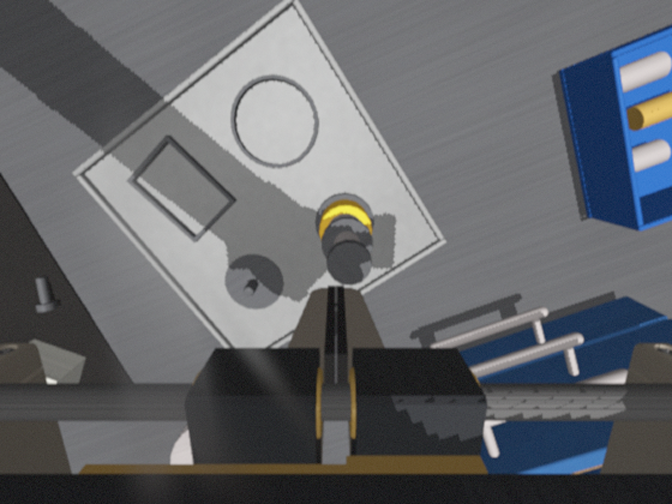

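Run:
```python
from h import *
for i in range(3):
    c=calibration('wrist');im=camera('wrist');s=read_state();print(s['ee_pos'],np.round(proj(c,s['ee_pos'])*1.2,1),np.round(proj(c,(.462,.244,.016))*1.2,1))
T=calibration('top');S=calibration('side')
P=dict(ring=((143,250),(113,165),(275,121)),frame=((244,227),(156,206),(184,188)),disc=((222,127),(238,181),(255,281)),cap=((85,122),(186,49),(349,262)))
for n,(a,b,w) in P.items():
    a=np.array(a)/2.5+120;b=np.array(b)/2+[180,80];w=np.array(w)/1.2
    for o in ([(T,a),(S,b),(c,w)],[(T,a),(c,w)],[(S,b),(c,w)]):
        X,e=tri(o);print(n,np.round(X,3),*e)
```

```text
[0.58005632 0.26953491 0.21452551] [335.  304.3] [268.3 126.2]
[0.5799353  0.26990565 0.21458458] [334.4 305.2] [267.8 126.9]
[0.57994381 0.26994548 0.21460547] [333.9 305.6] [267.6 127.1]
ring [0.461 0.249 0.009] [-1.4  0.4] [-0.5  0.4] [-1.8  3.4]
ring [ 0.46   0.249 -0.001] [-0.7  1. ] [-0.4  3. ]
ring [0.461 0.252 0.009] [-0.9 -0. ] [0.3 2.2]
frame [0.487 0.13  0.007] [-1.5  0.1] [-0.7  1. ] [-2.  3.]
frame [ 0.487  0.128 -0.005] [-0.3  0.8] [0.3 2. ]
frame [0.487 0.133 0.008] [-1.   0.1] [0.5 2.1]
disc [0.612 0.155 0.003] [-1.1 -0.2] [-0.5  0.8] [-1.4  1.7]
disc [ 0.614  0.154 -0.009] [0.  0.1] [0.1 0.2]
disc [0.612 0.158 0.003] [-0.7  0.3] [0.3 1.4]
cap [0.583 0.277 0.149] [-2.   0.3] [-0.2  0.9] [-3.7  3.8]
cap [0.589 0.279 0.125] [0.  0.2] [0.3 0.5]
cap [0.583 0.28  0.15 ] [-0.7  0.3] [0.5 2.2]
```

Run:
```python
from h import *
c=calibration('wrist');s=read_state();im=camera('wrist');c2=calibration('wrist');print(s['ee_pos'],s['dq'].round(4),abs(c['t']-c2['t']).max())
show(im,'w2',40,0,400,300,2)
for n in ['ram_cap_top','ring_nest','frame_nest','peg_nest']:
    for r in silhouettes(n,'wrist')[:2]:
        m=r['pixels'];ys,xs=np.nonzero(m);print(n,r['confidence'],r['box'],xs.mean(),ys.mean())
for n,X in dict(cap=(.582,.269,.156),ring=(.462,.244,.016),frame=(.487,.124,.016),disc=(.611,.151,.009)).items():print(n,(proj(c,X)-[40,0])*2)
```

```text
[0.57994381 0.26994548 0.21460547] [-0.0008  0.0009  0.0042 -0.0019  0.0018  0.0002  0.0011] 0.00014036123477312312
ram_cap_top 0.62 [269.8, 196.2, 37.7, 45.0] 287.8515562649641 218.98643256185156
frame_nest 0.94 [105.4, 112.8, 90.7, 88.7] 146.8447488584475 156.6457925636008
peg_nest 0.58 [189.2, 213.0, 44.8, 44.2] 209.70684776457273 236.13978494623655
cap [476.65724259 453.33067133]
ring [365.89398701 211.72188414]
frame [208.61249794 323.7036829 ]
disc [334.02916814 475.79281244]
```

View pics/w2.png

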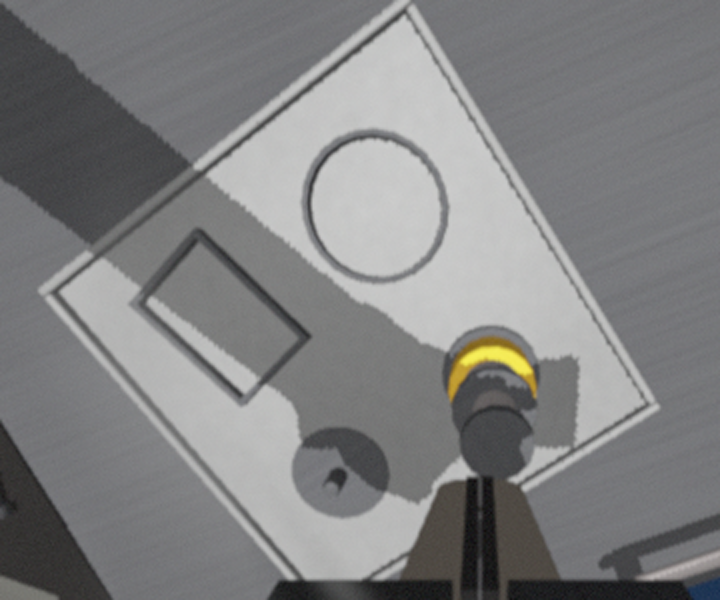

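The wrist crop, at scale 2 and offset (40,0), shows the cap at (497,443), ring (375,206), frame (222,317) and disc (340,472). They sit a few millimetres off the two-camera estimates.

Run:
```python
from h import *
c=calibration('wrist');T=calibration('top');S=calibration('side')
W=dict(cap=((497,443),.154),ring=((375,206),.016),frame=((222,317),.016),disc=((340,472),.009),f1=((199,230),.016),f2=((309,338),.016),f3=((243,403),.016),f4=((135,302),.016))
P=dict(ring=((143,250),(113,165)),frame=((244,227),(156,206)),disc=((222,127),(238,181)),cap=((85,122),(186,49)))
for n,(w,z) in W.items():
    w=(np.array(w)+.5)/2-.5+[40,0];print(n,'wrist',onz(c,w,z).round(4))
    if n in P:
        a,b=P[n];a=(np.array(a)+.5)/2.5-.5+120;b=(np.array(b)+.5)/2-.5+[180,80]
        print('  top',onz(T,a,z).round(4),'side',onz(S,b,z).round(4),'all',tri([(T,a),(S,b),(c,w)])[0].round(3))
s=read_state();print(s['ee_pos'],rel([.582,.274,.165]),s['t'])
```

```text
cap wrist [0.582  0.2771 0.154 ]
  top [0.5833 0.2706 0.154 ] side [0.5823 0.2743 0.154 ] all [0.583 0.275 0.152]
ring wrist [0.4615 0.2493 0.016 ]
  top [0.4624 0.2437 0.016 ] side [0.4604 0.2404 0.016 ] all [0.462 0.247 0.011]
frame wrist [0.4866 0.1327 0.016 ]
  top [0.4871 0.1247 0.016 ] side [0.4867 0.1222 0.016 ] all [0.488 0.128 0.011]
disc wrist [0.6102 0.1547 0.009 ]
  top [0.6107 0.1518 0.009 ] side [0.6111 0.1509 0.009 ] all [0.611 0.153 0.007]
f1 wrist [0.4354 0.1447 0.016 ]
f2 wrist [0.5184 0.1778 0.016 ]
f3 wrist [0.5412 0.1187 0.016 ]
f4 wrist [0.4587 0.0866 0.016 ]
[0.58075743 0.26890903 0.21466933] [0.0007 0.0052 0.0497] 3.05
```

Emit:
{"op": "carry_out", "data": {"steps": "0.0005 0.006 0.02 0;0.0005 0.006 0.035 0;0.0005 0.006 0.045 0;0.0005 0.006 0.055 0;0.0005 0.006 0.062 0;0.0005 0.006 0.069 0;0.0005 0.006 0.076 0;0.0005 0.006 0.083 0;0.0005 0.006 0.083 0"}}

```text
t: 4.18
ee_pos: [0.583, 0.274, 0.1314]
tool_rot: [[-0.931, 0.365, 0.0], [0.365, 0.931, 0.0], [-0.0, 0.0, -1.0]]
force: [-1.1, -0.1, 0.3]
gripper_width: 0.0004
finger_force: 0.0
```

Run:
```python
from h import *
im=camera('side');show(im,'s1',220,80,320,180,5)
print(read_state()['force'],read_state()['ee_pos'])
```

```text
[-0.17094049 -0.17227301  0.57737125] [0.58305051 0.27414948 0.13156453]
```

View pics/s1.png

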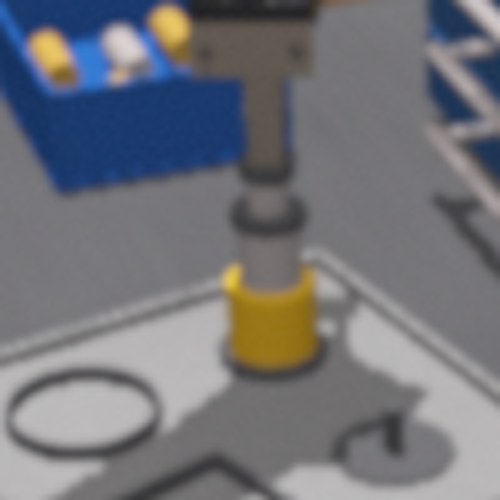

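The cap, at crop (267,165), is under the closed fingers and going down. The collar is still out at (267,213).

Emit:
{"op": "carry_out", "data": {"steps": "0 0 0.006 0;0 0 0.012 0;0 0 0.018 0;0 0 0.024 0;0 0 0.027 0;0 0 0.027 0;0 0 0.027 0"}}

```text
t: 5.1
ee_pos: [0.5835, 0.2743, 0.1055]
tool_rot: [[-0.931, 0.365, 0.001], [0.365, 0.931, 0.001], [-0.001, 0.001, -1.0]]
force: [-1.4, -0.0, 8.0]
gripper_width: 0.0005
finger_force: 3.9
```

Emit:
{"op": "carry_out", "data": {"steps": "0 0 0.006 0;0 0 0.012 0;0 0 0.018 0;0 0 0.023 0;0 0 0.028 0;0 0 0.032 0;0 0 0.032 0"}}

```text
t: 5.98
ee_pos: [0.5835, 0.2744, 0.0743]
tool_rot: [[-0.931, 0.365, 0.001], [0.365, 0.931, 0.001], [-0.001, 0.001, -1.0]]
force: [-3.0, -1.4, 13.2]
gripper_width: 0.0008
finger_force: 6.4
```

Emit:
{"op": "carry_out", "data": {"steps": "0 0 0.001 0;0 0 0.002 0;0 0 0.002 0"}}

```text
t: 6.35
ee_pos: [0.5837, 0.2744, 0.0742]
tool_rot: [[-0.931, 0.365, 0.002], [0.365, 0.931, 0.001], [-0.001, 0.002, -1.0]]
force: [-6.6, -2.7, 24.5]
gripper_width: 0.0008
finger_force: 12.0
```

Run:
```python
from h import *
im=camera('side');show(im,'s2',220,80,320,180,5)
print(read_state()['force'],read_state()['ee_pos'])
```

```text
[-6.74872166 -3.32832475 24.56618808] [0.5836828  0.27441092 0.074143  ]
```

View pics/s2.png

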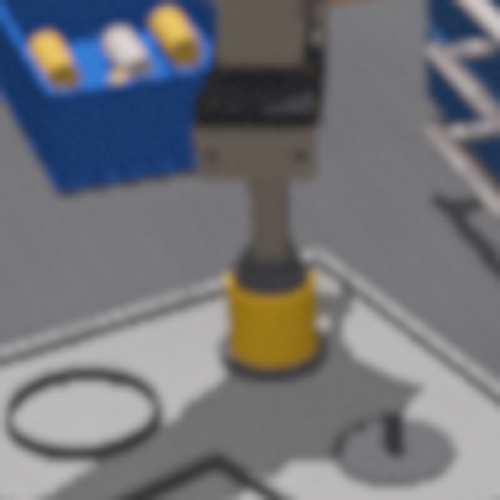

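The ram is fully home: it bottomed at 74.2 mm with the force rising, and the side crop shows the collar resting on the yellow body at (270,270). Next I rise and look at the tray from a second place.

Emit:
{"op": "carry_out", "data": {"steps": "0 0 -0.02 0;0 0 -0.06 0;0 0 -0.11 0;-0.01 -0.04 -0.15 0;-0.02 -0.08 -0.17 0;-0.021 -0.105 -0.18 0;-0.021 -0.11 -0.18 0;-0.021 -0.11 -0.18 0;-0.021 -0.11 -0.18 0;-0.021 -0.11 -0.18 0", "fingers": 0.08}}

```text
t: 7.65
ee_pos: [0.562, 0.1651, 0.2497]
tool_rot: [[-0.932, 0.364, -0.001], [0.364, 0.932, -0.0], [0.001, -0.001, -1.0]]
force: [0.4, 0.6, 0.2]
gripper_width: 0.0799
finger_force: 0.0
```

Run:
```python
from h import *
camera('wrist');camera('wrist')
c=calibration('wrist');s=read_state();im=camera('wrist');print(s['ee_pos'],s['dq'].round(3))
import pickle;pickle.dump(c,open('w3.pkl','wb'))
show(im,'w3',100,0,480,300,2)
for n,X in dict(cap=(.583,.274,.074),ring=(.4615,.247,.016),frame=(.487,.130,.016),disc=(.611,.154,.009)).items():print(n,(proj(c,X)-[100,0])*2)
```

```text
[0.56211247 0.16464305 0.25007277] [ 0.004 -0.006  0.001 -0.    -0.     0.     0.   ]
cap [540.35362296 351.17133103]
ring [420.2026428  176.96815696]
frame [270.18621786 282.08475019]
disc [368.75508536 429.25629442]
```

View pics/w3.png

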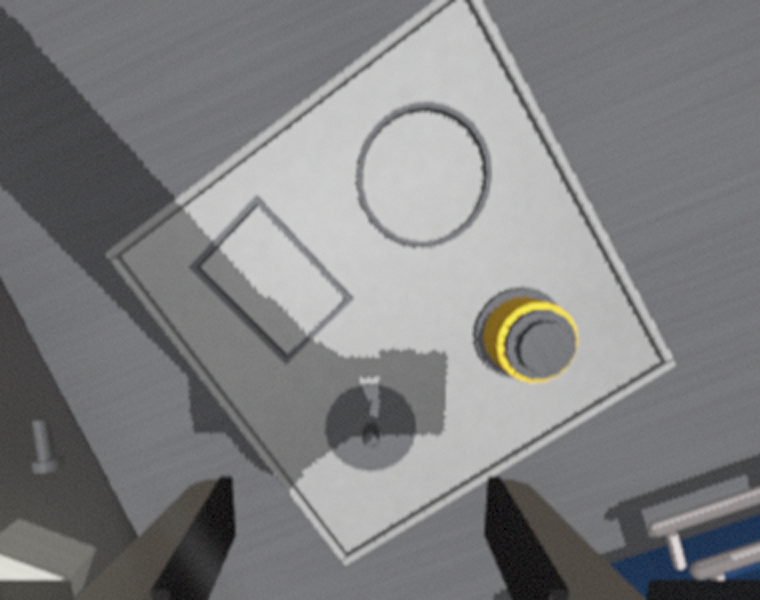

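The tray view, at scale 2 and offset (100,0), shows ring (423,174), frame (272,279), disc (371,427) and cap (548,346), all within about 1.5 px of prediction. Next is the mat.

Emit:
{"op": "carry_out", "data": {"steps": "-0.008 -0.018 0 0;-0.024 -0.055 0 0;-0.042 -0.098 0 0;-0.06 -0.14 0 0;-0.079 -0.184 0 0;-0.098 -0.228 0 0;-0.117 -0.272 0 0;-0.134 -0.312 0 0;-0.148 -0.345 0 0;-0.156 -0.363 0 0;-0.158 -0.368 0 0;-0.158 -0.368 0 0"}}

```text
t: 9.3
ee_pos: [0.575, -0.2354, 0.2505]
tool_rot: [[-0.931, 0.364, -0.0], [0.364, 0.931, 0.001], [0.0, 0.001, -1.0]]
force: [-0.3, 0.4, -0.1]
gripper_width: 0.0798
finger_force: 0.0
```

Run:
```python
from h import *
import pickle
c=pickle.load(open('w3.pkl','rb'))
W=dict(ring=((423,174),.016),frame=((272,279),.016),disc=((371,427),.009),f1=((257,197),.016),f2=((352,298),.016),f3=((288,361),.016),f4=((192,266),.016))
for n,(w,z) in W.items():
    w=(np.array(w)+.5)/2-.5+[100,0];print(n,'wrist',onz(c,w,z).round(4))
camera('wrist');camera('wrist')
c=calibration('wrist');s=read_state();im=camera('wrist');print(s['ee_pos'],s['dq'].round(3))
pickle.dump(c,open('w4.pkl','wb'))
show(im,'w4',0,0,560,420,1.4)
for n,X in dict(sleeve=(.454,-.309,.051),base=(.619,-.303,.051),saddle=(.526,-.215,.051)).items():print(n,proj(c,X)*1.4)
```

```text
ring wrist [0.4601 0.2491 0.016 ]
frame wrist [0.4852 0.1318 0.016 ]
disc wrist [0.6095 0.156  0.009 ]
f1 wrist [0.4339 0.1436 0.016 ]
f2 wrist [0.5166 0.1776 0.016 ]
f3 wrist [0.5408 0.1196 0.016 ]
f4 wrist [0.4578 0.0851 0.016 ]
[ 0.57525139 -0.23457671  0.25052612] [-0.002  0.001  0.003  0.001  0.001 -0.003 -0.   ]
sleeve [259.56159807 165.86568909]
base [341.00422577 329.17053987]
saddle [390.71389233 204.73574322]
```

View pics/w4.png

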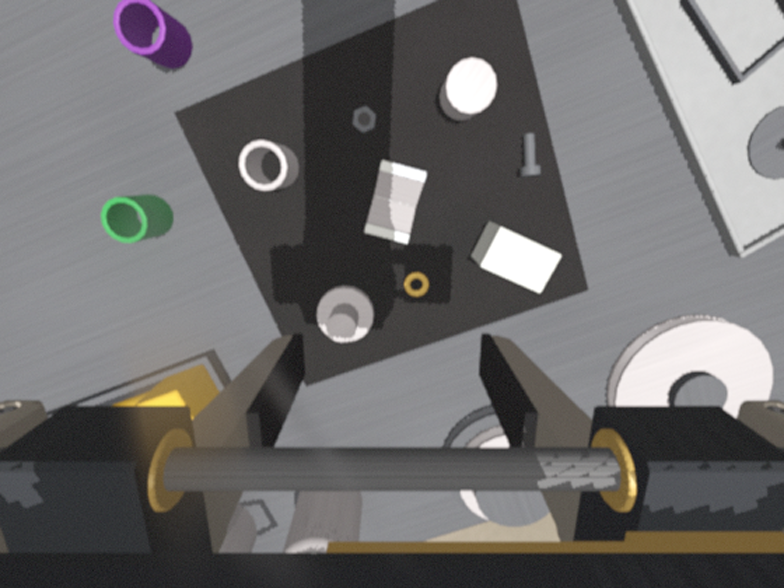

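The mat view, at scale 1.4, shows:
- **Sleeve:** bored steel, bore visible, top centre (263,165).
- **Saddle:** V with corners (382,160), (427,173), (409,244) and (366,233).
- **Base:** neck top at (343,322).
- **To be left:** plug (470,86), flat block (518,258), and the green (125,219) and purple (140,27) tubes.

Run:
```python
from h import *
import pickle
c=pickle.load(open('w4.pkl','rb'));T=calibration('top');S=calibration('side')
f=lambda p:(np.array(p)+.5)/1.4-.5
P=dict(sleeve=((616,243),(251,414),(263,165)),base=((603,104),(401,372),(343,322)),saddle=((532,184),(285,327),(396,202)))
for n,(a,b,w) in P.items():
    a=(np.array(a)+.5)/2.5-.5+120;b=(np.array(b)+.5)/2-.5+[180,80]
    print(n,'w',onz(c,f(w),.051).round(4),'all',tri([(T,a),(S,b),(c,f(w))])[0].round(4),'sw',tri([(S,b),(c,f(w))])[0].round(4))
q=[onz(c,f(p),.051)[:2] for p in [(382,160),(427,173),(409,244),(366,233)]]
for i in range(4):
    d=q[(i+1)%4]-q[i];print(np.linalg.norm(d).round(4),np.degrees(np.arctan2(d[1],d[0])).round(1))
print(np.mean(q,0))
s=read_state();print(s['joint_pos'].round(2),s['ee_pos'],rel(list(np.mean(q,0))+[.12]))
```

```text
sleeve w [ 0.4542 -0.306   0.051 ] all [ 0.4544 -0.3073  0.0514] sw [ 0.4548 -0.3063  0.0506]
base w [ 0.6126 -0.2984  0.051 ] all [ 0.6177 -0.3012  0.0478] sw [ 0.6172 -0.3004  0.0469]
saddle w [ 0.5253 -0.2099  0.051 ] all [ 0.5255 -0.2117  0.064 ] sw [ 0.5271 -0.2106  0.0631]
0.0406 53.4
0.0641 -34.7
0.0404 -125.7
0.0648 145.4
[ 0.52634962 -0.21039572]
[ 0.08  0.39  0.34  1.66 -0.14  1.12  1.65] [ 0.57526985 -0.23458898  0.25057989] [0.0543 0.0047 0.1306]
```

Emit:
{"op": "carry_out", "data": {"steps": "0.02 0.001 0.02 0.08;0.045 0.004 0.06 0.17;0.0543 0.0047 0.10 0.243;0.0543 0.0047 0.14 0.243;0.0543 0.0047 0.14 0.243;0.0543 0.0047 0.17 0.243;0.0543 0.0047 0.20 0.243;0.0543 0.0047 0.22 0.243;0.0543 0.0047 0.2325 0.243;0.0543 0.0047 0.2325 0.243;0.0543 0.0047 0.2325 0.243", "fingers": 0.07}}

```text
t: 10.82
ee_pos: [0.5268, -0.2124, 0.019]
tool_rot: [[-0.816, 0.579, 0.001], [0.579, 0.816, -0.0], [-0.001, 0.001, -1.0]]
force: [0.7, 0.3, -0.6]
gripper_width: 0.07
finger_force: 0.0
```

Emit:
{"op": "carry_out", "data": {"steps": "0 0 0 0;0 0 0 0;0 0 0 0;0 0 0 0;0 0 0 0", "fingers": 0.03, "newtons": 25}}

```text
t: 11.45
ee_pos: [0.5262, -0.2121, 0.0183]
tool_rot: [[-0.816, 0.579, 0.0], [0.579, 0.816, -0.0], [-0.0, 0.0, -1.0]]
force: [-0.4, 0.3, 3.4]
gripper_width: 0.0396
finger_force: 25.0
```

Emit:
{"op": "carry_out", "data": {"steps": "0 0 -0.03 0;0 0 -0.07 0;0.012 0.014 -0.09 -0.05;0.04 0.045 -0.09 -0.16;0.072 0.08 -0.09 -0.3;0.104 0.116 -0.09 -0.45;0.136 0.151 -0.09 -0.6;0.168 0.187 -0.09 -0.75;0.198 0.22 -0.09 -0.88;0.22 0.244 -0.09 -0.98;0.23 0.2554 -0.09 -1.009;0.23 0.2554 -0.09 -1.009"}}

```text
t: 12.95
ee_pos: [0.486, 0.1294, 0.1078]
tool_rot: [[-0.924, -0.382, -0.001], [-0.382, 0.924, -0.0], [0.001, -0.0, -1.0]]
force: [0.6, 0.1, -1.8]
gripper_width: 0.0398
finger_force: 25.0
```

Run:
```python
from h import *
camera('wrist');camera('wrist')
c=calibration('wrist');s=read_state();im=camera('wrist');print(s['ee_pos'],s['tool_rot'].round(3),s['gripper_width'],s['force'],s['joint_pos'].round(2))
show(im,'w5',120,60,480,360,2)
for n,X in dict(frame=(.486,.1295,.016),c1=(.4345,.1442,.016),c2=(.5175,.1777,.016),c3=(.541,.119,.016),c4=(.458,.086,.016)).items():print(n,(proj(c,X)-[120,60])*2)
```

```text
[0.48637922 0.12763545 0.10789656] [[-0.925 -0.38  -0.   ]
 [-0.38   0.925 -0.001]
 [ 0.001 -0.001 -1.   ]] 0.03983199403504806 [-0.72335928 -0.48755261 -2.28240117] [-0.35  0.37  0.04  2.05 -0.02  0.73  1.65]
frame [319.81446607 303.6882111 ]
c1 [393.53196408 214.43552977]
c2 [385.84856679 395.74451698]
c3 [257.67099455 394.56892645]
c4 [254.16169728 213.50995083]
```

View pics/w5.png

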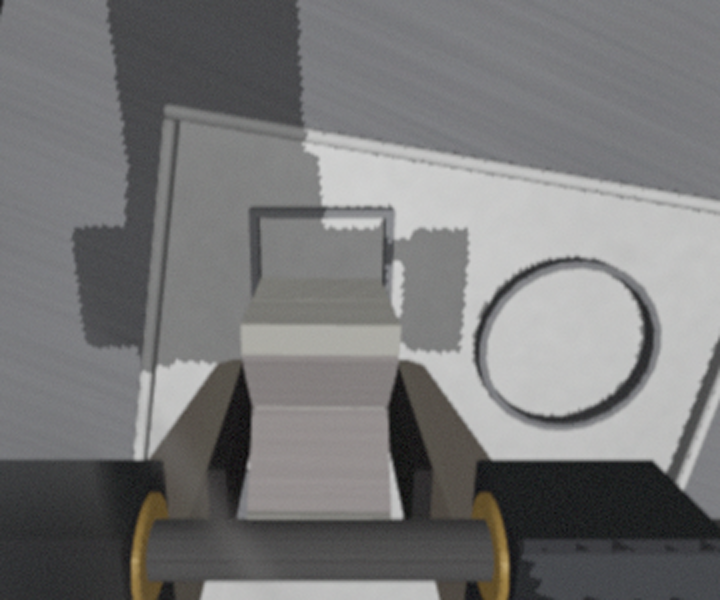

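Run:
```python
from h import *
c=calibration('wrist');s=read_state();R=s['tool_rot'];print(s['ee_pos'])
g=lambda p,z:(R.T@(onz(c,(np.array(p)+.5)/2-.5+[120,60],z)-s['ee_pos'])).round(4)
print('frame corners',g((250,208),.016),g((393,208),.016),'expect x +46')
print('saddle end top',g((242,323),.141),g((401,323),.141),'end bottom',g((258,280),.093),g((388,280),.093),'expect x +32')
print('ring',onz(c,(np.array((568,343))+.5)/2-.5+[120,60],.016))
```

```text
[0.48644615 0.12746818 0.10793687]
frame corners [ 0.0447 -0.0297  0.092 ] [0.0447 0.0345 0.0919] expect x +46
saddle end top [ 0.0329 -0.0177 -0.033 ] [ 0.0329  0.0219 -0.0331] end bottom [ 0.0314 -0.0186  0.015 ] [0.0314 0.0241 0.0149] expect x +32
ring [0.45890171 0.24665902 0.016     ]
```

Emit:
{"op": "carry_out", "data": {"steps": "0 0 0.02 0;0 0 0.045 0;0 0 0.06 0;0 0 0.07 0;0 0 0.078 0;0 0 0.082 0;0 0 0.085 0;0 0 0.0865 0;0 0 0.0865 0;0 0 0.0865 0"}}

```text
t: 14.35
ee_pos: [0.4864, 0.1294, 0.0218]
tool_rot: [[-0.924, -0.382, 0.0], [-0.382, 0.924, 0.0], [-0.0, -0.0, -1.0]]
force: [-0.6, 0.2, -2.6]
gripper_width: 0.0402
finger_force: 25.0
```

Emit:
{"op": "carry_out", "data": {"steps": "0 0 0.001 0;0 0 0.0015 0;0 0 0.0015 0"}}

```text
t: 14.72
ee_pos: [0.4865, 0.1294, 0.0212]
tool_rot: [[-0.924, -0.382, 0.0], [-0.382, 0.924, 0.0], [-0.0, 0.0, -1.0]]
force: [-2.6, -1.5, 9.6]
gripper_width: 0.0396
finger_force: 25.0
```

Emit:
{"op": "carry_out", "data": {"steps": "0 0 0 0;0 0 0 0;0 0 0 0;0 0 -0.015 0;0 0 -0.04 0;0 0 -0.08 0;0 0 -0.13 0;0 0 -0.13 0", "fingers": 0.055}}

```text
t: 15.72
ee_pos: [0.489, 0.1302, 0.1547]
tool_rot: [[-0.924, -0.382, 0.008], [-0.382, 0.924, 0.003], [-0.009, -0.0, -1.0]]
force: [-0.3, 0.1, -1.1]
gripper_width: 0.0549
finger_force: 0.0
```

Emit:
{"op": "carry_out", "data": {"steps": "0.002 -0.015 0 0.03;0.005 -0.05 0 0.1;0.009 -0.095 0 0.19;0.014 -0.14 0 0.28;0.018 -0.187 0 0.37;0.023 -0.234 0 0.46;0.028 -0.28 0 0.55;0.032 -0.326 0 0.63;0.037 -0.37 0 0.7;0.041 -0.41 0 0.764;0.0438 -0.437 0 0.764;0.0438 -0.446 0 0.764"}}

```text
t: 17.23
ee_pos: [0.6143, -0.3025, 0.1481]
tool_rot: [[-0.93, 0.367, -0.004], [0.367, 0.93, -0.0], [0.003, -0.002, -1.0]]
force: [0.1, 0.4, 0.7]
gripper_width: 0.055
finger_force: 0.0
```

Run:
```python
from h import *
camera('wrist');camera('wrist');camera('wrist')
c=calibration('wrist');s=read_state();im=camera('wrist');print(s['ee_pos'],s['tool_rot'].round(3),s['joint_pos'].round(2))
a=im[120:330,180:400,::-1];sd=camera('side')[140:200,220:300,::-1]
cv2.imwrite('pics/w6.png',np.hstack([cv2.resize(a,(440,420)),cv2.resize(sd,(360,270)).__class__ and cv2.copyMakeBorder(cv2.resize(sd,(360,270)),0,150,0,0,cv2.BORDER_CONSTANT)]))
for z in(.051,):print((proj(c,(.6165,-.3,z))-[180,120])*2)
```

```text
[ 0.61543594 -0.2991426   0.14900625] [[-0.931  0.364 -0.002]
 [ 0.364  0.931  0.001]
 [ 0.002  0.    -1.   ]] [ 0.18  0.6   0.32  1.58 -0.21  1.    1.77]
[196.37465755 183.94586358]
```

View pics/w6.png

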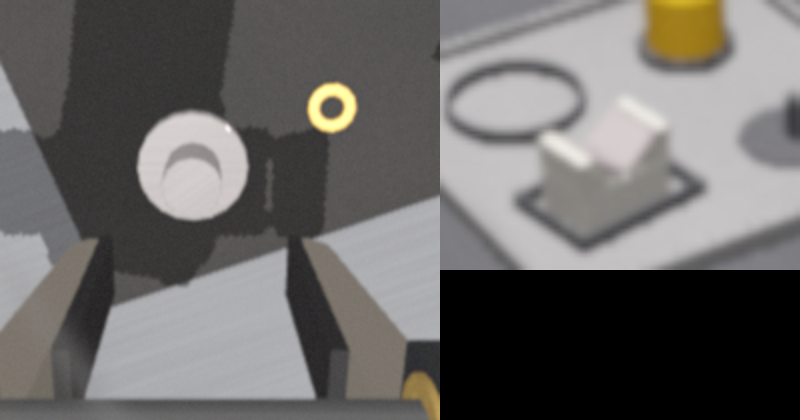

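The side crop shows the saddle seated V-up inside the frame. In the wrist crop the base's neck top is at (192,187), 4 px left of and 3 px below the prediction.

Emit:
{"op": "carry_out", "data": {"steps": "-0.0028 -0.0025 0.03 0;-0.0028 -0.0025 0.07 0;-0.0028 -0.0025 0.1 0;-0.0028 -0.0025 0.118 0;-0.0028 -0.0025 0.1285 0;-0.0028 -0.0025 0.1285 0;-0.0028 -0.0025 0.1285 0"}}

```text
t: 18.35
ee_pos: [0.6187, -0.3033, 0.0228]
tool_rot: [[-0.932, 0.363, 0.002], [0.363, 0.932, -0.001], [-0.002, -0.0, -1.0]]
force: [0.4, -0.5, 0.1]
gripper_width: 0.055
finger_force: 0.0
```

Emit:
{"op": "carry_out", "data": {"steps": "0 0 0 0;0 0 0 0;0 0 0 0;0 0 0 0;0 0 0 0", "fingers": 0.02, "newtons": 35}}

```text
t: 18.98
ee_pos: [0.618, -0.3033, 0.022]
tool_rot: [[-0.932, 0.363, 0.0], [0.363, 0.932, -0.0], [-0.001, -0.0, -1.0]]
force: [-1.2, -0.1, 3.9]
gripper_width: 0.0292
finger_force: 35.0
```

Emit:
{"op": "carry_out", "data": {"steps": "0 0 -0.02 0;0 0 -0.05 0;0.01 0.013 -0.085 0;0.035 0.046 -0.1 0;0.065 0.085 -0.1 0;0.097 0.127 -0.1 0;0.13 0.17 -0.1 0;0.163 0.214 -0.1 0;0.196 0.257 -0.1 0;0.229 0.3 -0.1 0;0.262 0.344 -0.1 0;0.29 0.381 -0.1 0"}}

```text
t: 20.48
ee_pos: [0.4852, 0.1597, 0.1224]
tool_rot: [[-0.932, 0.362, 0.0], [0.362, 0.932, 0.001], [-0.0, 0.001, -1.0]]
force: [0.5, 0.1, -3.4]
gripper_width: 0.0295
finger_force: 35.0
```

Run:
```python
from h import *
s=read_state();print(s['ee_pos'],s['gripper_width'],rel([.460,.247,s['ee_pos'][2]]))
```

```text
[0.48521181 0.15974083 0.12242907] 0.029520760550092114 [0.0551 0.0722 0.0001]
```

Emit:
{"op": "carry_out", "data": {"steps": "0.02 0.027 0 0;0.041 0.054 0 0;0.053 0.07 0 0;0.057 0.0745 0 0;0.057 0.0745 0 0;0.057 0.0745 0 0"}}

```text
t: 21.22
ee_pos: [0.4605, 0.2463, 0.1217]
tool_rot: [[-0.931, 0.365, 0.0], [0.365, 0.931, -0.0], [-0.0, -0.0, -1.0]]
force: [-0.0, -0.1, -2.3]
gripper_width: 0.0295
finger_force: 35.0
```

Run:
```python
from h import *
camera('wrist');camera('wrist');camera('wrist')
c=calibration('wrist');s=read_state();im=camera('wrist');print(s['ee_pos'])
show(im,'w7',160,80,460,330,2.4)
print((proj(c,(.46,.247,.016))-[160,80])*2.4)
R=s['tool_rot']
for a in range(-60,61,20):
  a=np.radians(a);v=R@[np.cos(a),np.sin(a),0]
  print((proj(c,np.array([.46,.247,.016])+.044*v)-[160,80])*2.4, (proj(c,s['ee_pos']+.03*v-[0,0,.019-.012])-[160,80])*2.4)
```

```text
[0.46042257 0.24661889 0.12163733]
[285.41131689 306.32913405]
[190.7034482  253.71551762] [187.43930781 356.8219614 ]
[214.30097709 224.84356404] [211.39645024 328.70198019]
[247.30128707 205.64485802] [244.93599455 309.99805048]
[285.45162754 198.93372819] [283.73156238 303.4600911 ]
[323.59715101 205.72127738] [322.53168636 310.07646651]
[356.58364244 224.98631179] [356.08411475 328.84843011]
[380.16015067 253.9060633 ] [380.06034181 357.01739362]
```

View pics/w7.png

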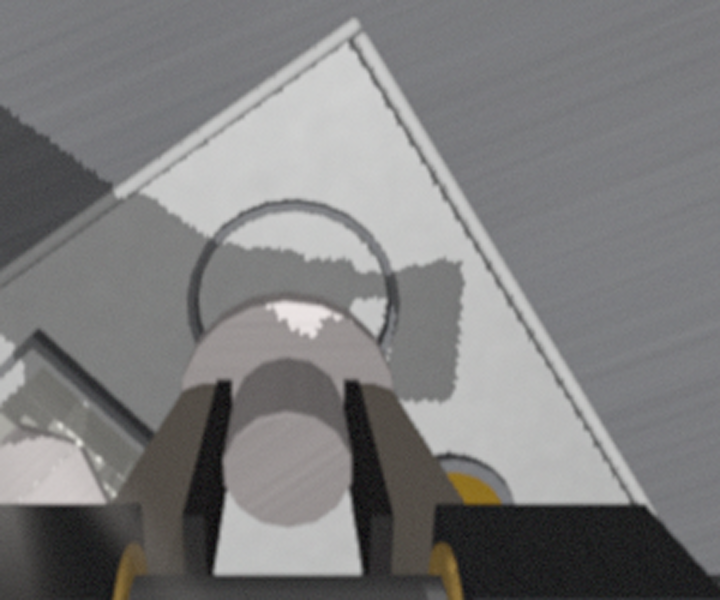

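The ring's outer edge spans columns 190–397 with its top at row 199. The held flange is centred at column 286, a few millimetres forward, so I shift by x −3 mm and y +2 mm and lower.

Emit:
{"op": "carry_out", "data": {"steps": "-0.003 0.002 0.02 0;-0.003 0.002 0.05 0;-0.003 0.002 0.07 0;-0.003 0.002 0.082 0;-0.003 0.002 0.09 0;-0.003 0.002 0.0945 0;-0.003 0.002 0.096 0;-0.003 0.002 0.096 0;-0.003 0.002 0.096 0"}}

```text
t: 22.55
ee_pos: [0.4639, 0.2485, 0.026]
tool_rot: [[-0.932, 0.363, 0.001], [0.363, 0.932, 0.0], [-0.0, 0.001, -1.0]]
force: [0.6, 0.4, -3.0]
gripper_width: 0.0292
finger_force: 35.0
```

Emit:
{"op": "carry_out", "data": {"steps": "0 0 0.0008 0;0 0 0.0016 0;0 0 0.0016 0"}}

```text
t: 22.92
ee_pos: [0.4638, 0.2485, 0.0249]
tool_rot: [[-0.932, 0.363, 0.0], [0.363, 0.932, 0.0], [-0.0, 0.001, -1.0]]
force: [-1.8, -1.6, 6.6]
gripper_width: 0.0288
finger_force: 35.0
```

Emit:
{"op": "carry_out", "data": {"steps": "0 0 0 0;0 0 0 0;0 0 0 0;0 0 -0.015 0;0 0 -0.04 0;0 0 -0.08 0;-0.005 -0.013 -0.12 0;-0.02 -0.053 -0.125 0;-0.036 -0.097 -0.125 0;-0.053 -0.142 -0.125 0;-0.07 -0.188 -0.125 0;-0.087 -0.234 -0.125 0", "fingers": 0.05}}

```text
t: 24.42
ee_pos: [0.4598, -0.0028, 0.1501]
tool_rot: [[-0.932, 0.363, 0.002], [0.363, 0.932, 0.001], [-0.001, 0.001, -1.0]]
force: [0.6, 0.2, 0.6]
gripper_width: 0.0499
finger_force: 0.0
```

Emit:
{"op": "carry_out", "data": {"steps": "-0.017 -0.046 0 0;-0.034 -0.092 0 0;-0.051 -0.138 0 0;-0.068 -0.184 0 0;-0.083 -0.225 0 0;-0.096 -0.26 0 0;-0.103 -0.28 0 0;-0.106 -0.287 0 0;-0.106 -0.287 0 0", "fingers": 0.065}}

```text
t: 25.55
ee_pos: [0.4542, -0.3069, 0.1493]
tool_rot: [[-0.932, 0.363, 0.0], [0.363, 0.932, 0.0], [-0.0, 0.0, -1.0]]
force: [-0.2, 0.5, 0.6]
gripper_width: 0.065
finger_force: 0.0
```

Run:
```python
from h import *
camera('wrist');camera('wrist');camera('wrist')
c=calibration('wrist');s=read_state();im=camera('wrist');print(s['ee_pos'],s['tool_rot'].round(3),s['joint_pos'].round(2))
a=im[120:330,180:400,::-1];sd=camera('side')[130:200,210:300,::-1]
cv2.imwrite('pics/w8.png',np.hstack([cv2.resize(a,(440,420)),cv2.copyMakeBorder(cv2.resize(sd,(360,280)),0,140,0,0,cv2.BORDER_CONSTANT)]))
print((proj(c,(.4545,-.307,.051))-[180,120])*2)
```

```text
[ 0.45445991 -0.3059436   0.14908166] [[-0.932  0.362  0.   ]
 [ 0.362  0.932  0.001]
 [ 0.     0.001 -1.   ]] [ 0.16  0.39  0.46  1.94 -0.23  0.86  1.94]
[195.12523843 181.67741413]
```

View pics/w8.png

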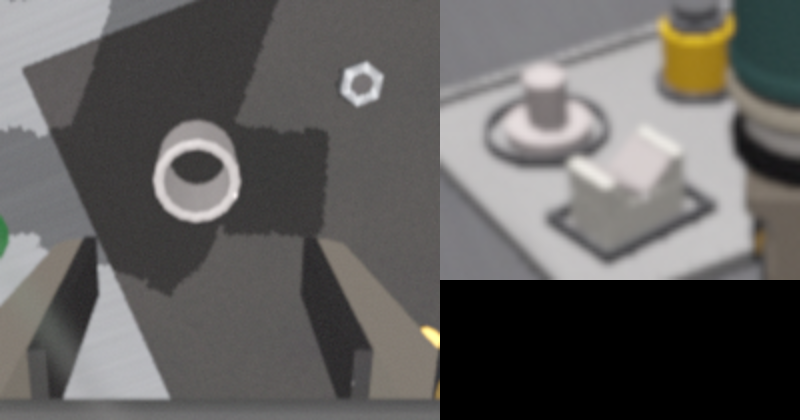

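The base is seated in the ring and the saddle in its frame. The steel sleeve's bore is at (197,180), as predicted, and the green tube is clear at the left edge.

Emit:
{"op": "carry_out", "data": {"steps": "0.001 0.001 0.03 0;0.001 0.001 0.07 0;0.001 0.001 0.1 0;0.001 0.001 0.12 0;0.001 0.001 0.132 0;0.001 0.001 0.132 0;0.001 0.001 0.132 0"}}

```text
t: 26.68
ee_pos: [0.4542, -0.3062, 0.0177]
tool_rot: [[-0.932, 0.363, 0.001], [0.363, 0.932, -0.001], [-0.001, -0.0, -1.0]]
force: [0.5, -0.2, -0.1]
gripper_width: 0.065
finger_force: 0.0
```

Emit:
{"op": "carry_out", "data": {"steps": "0 0 0 0;0 0 0 0;0 0 0 0;0 0 0 0;0 0 0 0", "fingers": 0.03, "newtons": 25}}

```text
t: 27.3
ee_pos: [0.4539, -0.3062, 0.0175]
tool_rot: [[-0.932, 0.363, 0.001], [0.363, 0.932, -0.0], [-0.001, -0.0, -1.0]]
force: [-1.0, -0.2, 5.6]
gripper_width: 0.0418
finger_force: 25.0
```

Emit:
{"op": "carry_out", "data": {"steps": "0 0 -0.03 0;0 0 -0.07 0;0.001 0.015 -0.11 0;0.002 0.05 -0.12 0;0.004 0.095 -0.12 0;0.006 0.145 -0.12 0;0.009 0.195 -0.12 0;0.011 0.245 -0.12 0;0.013 0.295 -0.12 0;0.016 0.345 -0.12 0;0.018 0.395 -0.12 0;0.02 0.44 -0.12 0"}}

```text
t: 28.8
ee_pos: [0.5945, 0.1133, 0.1362]
tool_rot: [[-0.932, 0.363, -0.001], [0.363, 0.932, -0.0], [0.001, -0.001, -1.0]]
force: [0.8, -0.6, -1.8]
gripper_width: 0.0422
finger_force: 25.0
```

Emit:
{"op": "carry_out", "data": {"steps": "0.001 0.03 0 0;0.0018 0.043 0 0;0.0018 0.046 0 0;0.0018 0.046 0 0;0.0018 0.046 0 0"}}

```text
t: 29.42
ee_pos: [0.6098, 0.1531, 0.1371]
tool_rot: [[-0.931, 0.365, -0.0], [0.365, 0.931, -0.0], [-0.0, -0.0, -1.0]]
force: [0.4, -0.1, -1.9]
gripper_width: 0.0423
finger_force: 25.0
```

Run:
```python
from h import *
camera('wrist');camera('wrist');camera('wrist')
c=calibration('wrist');s=read_state();im=camera('wrist');print(s['ee_pos'],s['gripper_width'])
sd=camera('side')[110:210,250:330,::-1]
a=im[120:330,180:400,::-1]
cv2.imwrite('pics/w9.png',np.hstack([cv2.resize(a,(440,420)),cv2.resize(sd,(336,420))]))
g=lambda p:((p-[180,120])*2).round(1)
D=np.array([.61,.1545,.009]);R=s['tool_rot']
print('disc',g(proj(c,D)),'peg top',g(proj(c,D+[0,0,.028])))
print('disc edges',[g(proj(c,D+.034*R@[np.cos(a),np.sin(a),0])) for a in (-1.57,-.8,0,.8,1.57)])
print('sleeve top',g(proj(c,s['ee_pos']+[0,0,.0335])),[g(proj(c,s['ee_pos']+[0,0,.0335]+.021*R@[np.cos(a),np.sin(a),0])) for a in (-1.57,0,1.57,3.14)])
```

```text
[0.60987405 0.15388822 0.13718427] 0.041918898907335474
disc [198.7 164.3] peg top [198.6 179.4]
disc edges [array([134.6, 164.2]), array([151.7, 120.2]), array([198.7, 100.5]), array([245.7, 120.3]), array([262.7, 164.3])]
sleeve top [195.7 324.5] [array([116.2, 324.3]), array([195.7, 251. ]), array([275.2, 324.5]), array([195.9, 392.5])]
```

View pics/w9.png

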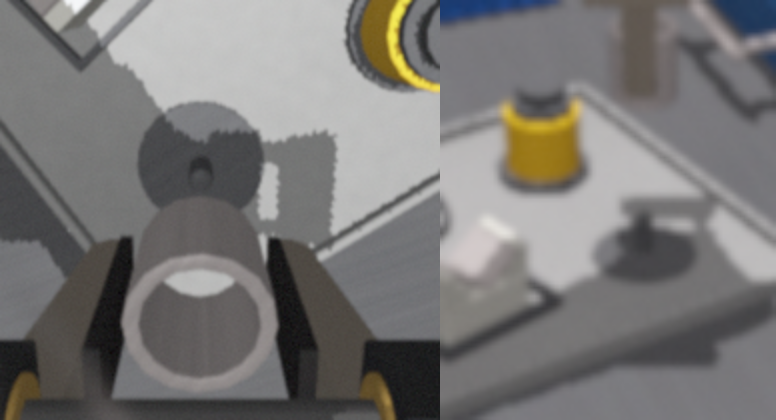

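The disc is centred at (201,164), the peg top at (201,179) and the held sleeve at (200,323), all within about 1 mm of prediction. Lowering.

Emit:
{"op": "carry_out", "data": {"steps": "0 0 0.03 0;0 0 0.06 0;0 0 0.08 0;0 0 0.095 0;0 0 0.105 0;0 0 0.111 0;0 0 0.113 0;0 0 0.113 0;0 0 0.113 0"}}

```text
t: 30.8
ee_pos: [0.6102, 0.1549, 0.0245]
tool_rot: [[-0.932, 0.363, 0.001], [0.363, 0.932, 0.0], [-0.001, 0.001, -1.0]]
force: [-0.1, 0.5, -2.2]
gripper_width: 0.0426
finger_force: 25.0
```

Emit:
{"op": "carry_out", "data": {"steps": "0 0 0.0005 0;0 0 0.001 0;0 0 0.001 0"}}

```text
t: 31.18
ee_pos: [0.61, 0.1549, 0.0235]
tool_rot: [[-0.932, 0.363, 0.0], [0.363, 0.932, 0.0], [-0.0, 0.0, -1.0]]
force: [-1.1, -0.0, 2.6]
gripper_width: 0.042
finger_force: 25.0
```

Emit:
{"op": "carry_out", "data": {"steps": "0 0 0 0;0 0 0 0;0 0 0 0;0 0 -0.015 0;0 0 -0.04 0;0 0 -0.08 0;0 0 -0.13 0;-0.05 -0.03 -0.17 0;-0.1 -0.07 -0.19 0;-0.1 -0.1 -0.19 0;-0.1 -0.1 -0.19 0", "fingers": 0.06}}

```text
t: 32.55
ee_pos: [0.6669, 0.0199, 0.215]
tool_rot: [[-0.929, 0.37, 0.002], [0.37, 0.929, -0.002], [-0.003, -0.001, -1.0]]
force: [-0.0, -0.2, 0.2]
gripper_width: 0.0602
finger_force: 0.0
```

Run:
```python
from h import *
camera('wrist');camera('wrist')
sd=camera('side')[110:350,210:420,::-1];print(read_state()['ee_pos'],read_state()['force'],read_state()['t'])
cv2.imwrite('pics/s9.png',cv2.resize(sd,(525,600)))
```

```text
[0.66657619 0.02672639 0.21337506] [-0.1471072   0.57109357  0.3898442 ] 32.7
```

View pics/s9.png

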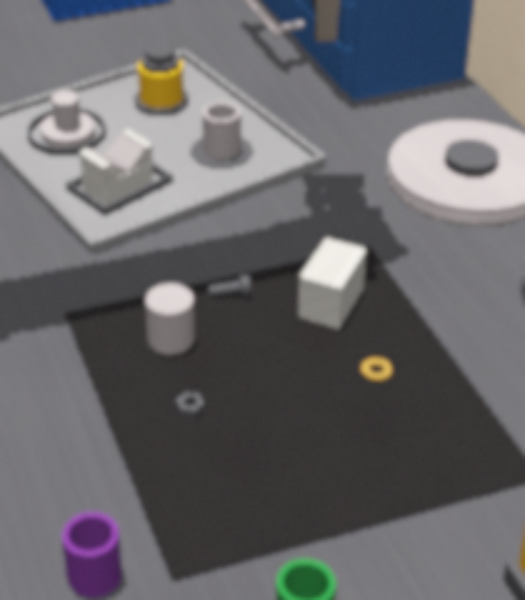

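The side view shows everything in its place: base in the ring (67,125), saddle in the frame (118,170), sleeve on the disc (222,135) and ram home (160,80). The plug (170,318) and block (333,280) still stand where they were.

```bash
python3 -c "
from cell import *
print(finish_job())"
```

```text
the job is handed in; nothing more can be done
None
```

The job is handed in: the ram is fully home, and the base, saddle and sleeve are set down and released in their nests. The plug and block were not touched; the robot gave no verdict.

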